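# Draw the rolling pin out through the window of the dish-rack grid

### The arm

A 6-joint arm with a two-finger parallel gripper is mounted at the origin on the work surface. World frame = base frame: x ahead of the robot, y to its left, z up, the work surface at z = 0. Lengths are in m, angles in rad, forces in N, time in s.
With the tool pointing down it reaches from about 0.35 to 0.975 m from the base axis. Payload 17.4 kg.
Tool frame: the origin (TCP) lies midway between the tips of the shut fingers; the grasp point (between the pads) lies 19 mm behind it; z points along the fingers, x is the direction in which the jaws open and shut, and the axes are right-handed (so a half turn about z gives the same grasp; the last joint's range is limited). The gripper opens to 85 mm and grips with 20 to 120 N. Pads are 22 mm wide; open, the fingers measure 114 mm over their backs; the gripper's body (76 mm by 85 mm) begins 54 mm behind the grasp point. The pads swing forward as they close: fully open they stand 13 mm farther back than shut.
Start: joints at [-1.292, 0.116, 1.442, -0, 1.584, -0.038], TCP at [0.21, -0.641, 0.231] pointing down, gripper open.
Joint ranges: [-2.83, 2.83], [-0.83, 2.19], [0.07, 2.5], [-1.14, 4.28], [0.01, 3], [-2.97, 2.97]. Speed limits (rad/s): [1.89, 1.89, 2.22, 3.14, 3.14, 3.14].

### API

Orientations are given as [roll, pitch, yaw] about the fixed x, y, z axes, in that order (R = Rz(yaw) Ry(pitch) Rx(roll)).
In Python, from cell import status, optics, r gives the robot as it stands. The module is installed in compiled form; this text tells all that it offers.
- The arm moves only by the tool drive_tool, never from a script. Its argument "series" is a list of rows, each a list of 5 numbers: the finger opening in mm, from 0 to 85.4, then the shift along the tool's x, y, z in mm, then the turn about the tool's z in rad. In form: [[hand, dx, dy, dz, twist], ...]. A call has 1 to 10 rows; each row shifts and turns the pose as measured when the row begins, along the tool's axes as they then stand; what a row does not reach is not made up. A row lasts 1/8 s, in which the tool goes at most 62.5 mm and 10.7 degrees, less where a joint would pass 70% of its speed; a pose out of reach is approached as far as the arm can. A call with a gripper value outside its range is refused whole. The fingers move at their own pace and stop on an object; "newtons" is the grip in N (left out, the last holds). Time passes only in rows, so rows that do not move let the fingers close. It gives the time, the measured TCP pose, the force and the opening at its end, in the units of the state.
- status.get_state(): the state, without advancing time (a new reading comes with each control period).
- optics.snapshot(name): name is "scene" or "top" or "wrist"; returns the picture (384x512x3 uint8, red, green, blue); there is no depth.
- optics.camera_info(name): a dict with "K" (3x3 intrinsics, pixels), "rvec" (rotation vector, rad) and "tvec" (3), from world to camera coordinates, as OpenCV has them. Camera axes: x right, y down, z forward; pixel columns grow to the right and rows downward; lengths in m; the calibration is good to about 2 mm. A picture is of the moment at which its call begins: read the wrist's pose just before it. camera_info takes no time and is no camera call; for the wrist camera it gives the pose at the moment of the call.
- r.close_job(): hands the job in, once; it reports no verdict.
The state is a dict: "t": time; "joint_positions": joint angles; "joint_velocities": joint speeds; "effort": joint torques, N m; "eef_pos": TCP position; "eef_rot": TCP orientation; "wrist_force": force on the tool from outside, world axes, zero at the start; "wrist_torque": the same for the moment, N m; "grip_width": opening from 0.0 (shut) to 1.0 (fully open).
Only numpy, scipy, OpenCV 4.12 (cv2) and the standard library are available. Lean on these libraries where they do the work, as an engineer would, in place of code of your own. Each camera call takes 0.05 s, during which the arm holds its last target.

### The job

A rolling pin is lying in the blue dish rack under its fixed wire hold-down grid, and only one half of the grid, the left or the right, has an orange-edged window, which is too short for the pin to come up level. See which end of the pin lies under the window, take hold of it through the window, tilt the pin and draw it out end first, without moving anything else on the table. Finish while still holding the pin in the gripper, motionless in the air, with the whole pin well clear above the grid.

Things in the scene. Friction and masses are not known exactly. Their poses are not given: they have to be found in the camera images.
- pin: Loose straight wooden rolling pin, a cylinder 340 mm long, 36 mm in diameter, 0.17 to 0.35 kg, a dark ring near each end. Origin at its centre; its x axis runs along its length. It lies on the rack's floor along the rack's y axis (within 0.1 rad), its middle within 20 mm (along) and 10 mm (across) of the rack's middle. It can roll.
- pin_end_a (a point): Centre of the pin's end face at +x (on the axis, 170 mm from the origin).
- pin_end_b (a point): Centre of the pin's end face at -x (on the axis, 170 mm from the origin).
- rack: Blue plastic dish rack with grey upper walls, fixed on the table, 260 mm (x) by 490 mm (y), walls 10 mm thick, 112 mm high. Origin at the centre of its underside. Solid floor 12 mm thick, so the pin's axis starts 30 mm above the table; 100 mm free height from this floor to the underside of the grid. It holds only the pin.
- grid_window: Half of the wire grid with the window, fixed over the rack's +y or -y half. Steel wires 6 mm thick, 252 mm (x) by 235 mm (y), axes as the rack's. Origin at the window's centre, 117.5 mm from the rack's middle, at the wires' underside, 112 mm above the table (their top: 118). Clear window 210 mm (x) by 170 mm (y), orange edge wire. The pin's end lies 30 to 75 mm beyond the window's centre.
- grid_closed: The closed half of the wire grid, same outer size and height, fixed; its gaps are too small for the pin to pass. Origin at its centre, at the underside of the wires.
- tumbler_a: Pale greenish clear glass tumbler, 72 mm wide, 100 mm high, loose, on the table; a bystander. Origin under its centre.
- tumbler_b: A second such tumbler; a bystander. Origin under its centre.
- bowl: Small steel bowl, 100 mm wide, 50 mm high, loose; a bystander. Origin under its centre.
- plates: Stack of small white plates, 140 mm wide, 48 mm high, in one piece, loose; a bystander. Origin under its centre.
- mug: White mug, 80 mm wide, 90 mm high, loose; a bystander. Origin under its centre.
- brush: Flat pastry brush with a white handle lying on the table, loose; a bystander. Origin under its middle.
- soap: Yellow bottle with a blue cap, 64 mm wide, 170 mm high, loose; a bystander. Origin under its centre.

How it is judged:
On the way:
1. the pin is tilted through the window: one end above the grid while the other is still below it (((height (world z) of pin_end_a above 0.128 m and height (world z) of pin_end_b below 0.105 m) or (height (world z) of pin_end_b above 0.128 m and height (world z) of pin_end_a below 0.105 m))), for 0.1 s.
At the end, for the whole second after the job is handed in: Both end centres of the pin are more than 155 mm above the table (the whole pin about 20 mm or more above the grid), the pin is gripped by the fingers, touches neither rack, grid nor bystanders, and is still (under 0.03 m/s and 0.2 rad/s) (height (world z) of each of pin_end_a, pin_end_b above 0.155 m and contact force between pin and the fingers above 1 N and contact force between pin and rack below 0.1 N and contact force between pin and grid_window below 0.1 N and contact force between pin and grid_closed below 0.1 N and contact force between pin and tumbler_a below 0.1 N and contact force between pin and tumbler_b below 0.1 N and contact force between pin and bowl below 0.1 N and contact force between pin and plates below 0.1 N and contact force between pin and mug below 0.1 N and contact force between pin and brush below 0.1 N and contact force between pin and soap below 0.1 N and linear speed of pin below 0.03 m/s and angular speed of pin below 0.2 rad/s); the arm keeps its last pose, push and grip.
It fails at once if a bystander is moved by more than 30 mm (distance of any of tumbler_a, tumbler_b, bowl, plates, mug, brush, soap from where it was at the start of the episode above 0.03 m).
It also fails if it takes over 42 s, if anything falls off the work surface, if the arm or the gripper's body presses on something with over 40 N, if the wrist force passes 120 N, or if a joint passes its speed limit or range.

## Working session

There is one attempt and no reset: what is moved stays moved. The work goes in short steps, Python scripts to look and compute and a tool call to move; the robot and the scene stay as the last step left them, time stands still between calls to the robot, and variables do not carry over. Pictures are saved under pics/ and viewed, and the job is handed in when it is done.

Besides the shell and the picture viewer there is one more tool, called after ">>>" as name(argument=value, ...), one argument or row to a line, values as JSON. drive_tool: Moves the arm, as the interface text tells. Its arguments: {"type":"object","properties":{"series":{"type":"array","items":{"type":"array","items":{"type":"number"}}},"newtons":{"type":"number"}},"required":["series"]}

```bash
mkdir -p pics
cat > h.py <<'E'
import cv2, numpy as np
from cell import status, optics, r
def cam(n):
    i=optics.camera_info(n); return np.array(i["K"]),cv2.Rodrigues(np.array(i["rvec"],float))[0],np.array(i["tvec"],float).ravel()
def snap(n,f):
    c=cam(n); p=np.array(optics.snapshot(n)); cv2.imwrite("pics/"+f,p[:,:,::-1]); return p,c
def ray(c,uv,z):
    K,R,t=c; o=-R.T@t; d=R.T@np.linalg.inv(K)@np.array([uv[0],uv[1],1.]); return o+d*(z-o[2])/d[2]
def proj(c,P):
    K,R,t=c; q=K@(R@np.array(P,float)+t); return q[:2]/q[2]
E
python3 - <<'E'
from h import *
s=status.get_state(); print(s)
for n in("scene","top","wrist"):
    p,c=snap(n,n+"0.png"); print(n,-c[1].T@c[2], c[0][0,0])
E
```

```text
{'t': 0.0, 'joint_positions': array([-1.29180665e+00,  1.16502145e-01,  1.44226752e+00, -7.88994090e-06,
        1.58401512e+00, -3.78155254e-02]), 'joint_velocities': array([9.31736546e-04, 3.27890193e-04, 5.73751617e-04, 1.55621817e-05,
       1.33716873e-03, 3.43819798e-04]), 'effort': array([-3.29000766e-03, -7.31996155e+01, -6.32495785e+01, -2.53695080e-04,
        6.21243613e-03,  5.24164000e-05]), 'eef_pos': array([ 0.21021014, -0.64122872,  0.23054988]), 'eef_rot': array([-3.14155547e+00,  1.19157748e-03, -1.25399120e+00]), 'wrist_force': array([ 0.08570603,  0.01477395, -0.00948597]), 'wrist_torque': array([ 0.02270059,  0.07853805, -0.01137841]), 'grip_width': 1.0027882472915286}
scene [ 0.98337405 -0.57822361  1.20052504] 403.0271262351093
top [ 0.3151531  -0.04984198  1.78089423] 435.36031699494566
wrist [ 0.28134651 -0.61812072  0.37372333] 337.73134862531884
```

```bash
sleep 1; ls pics
```

```text
scene0.png
top0.png
wrist0.png
```

View pics/scene0.png

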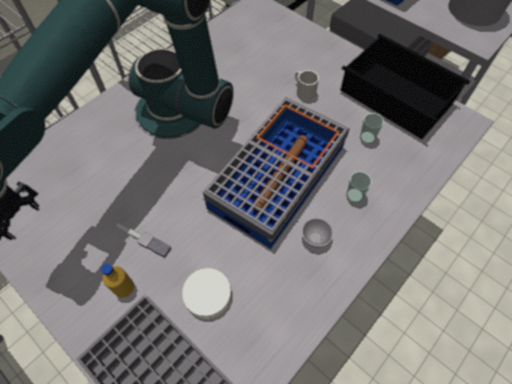

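View pics/top0.png

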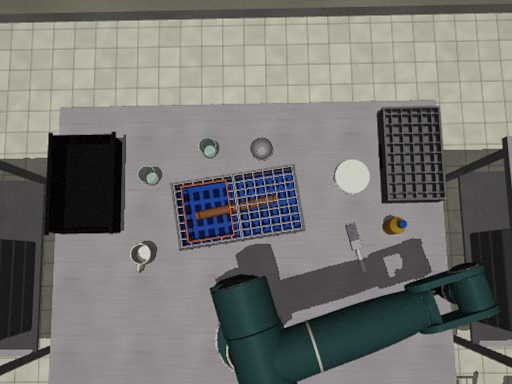

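View pics/wrist0.png

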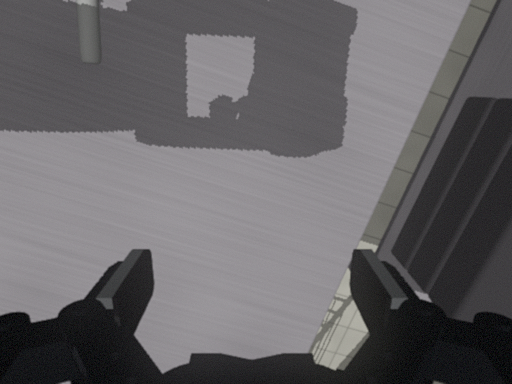

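The scene and top pictures show the orange-edged window on the +y half of the rack (top view about u 181–233, v 182–242). The pin's +y end is under it at about (198, 215). Next I'll measure the poses.

Run:
```python
from h import *
im=cv2.imread("pics/top0.png")[:,:,::-1]; c=cam("top")
hsv=cv2.cvtColor(np.ascontiguousarray(im),cv2.COLOR_RGB2HSV)
roi=np.zeros(im.shape[:2],np.uint8); roi[155:260,165:312]=1
for p in [(205,215),(220,212),(182,200),(234,200),(205,183),(210,242)]: print(p,hsv[p[1],p[0]])
H,S,V=[hsv[...,k].astype(int) for k in range(3)]
warm=((H<16)&(S>110)&(V>50)&(roi>0)).astype(np.uint8)
n,l,st,ce=cv2.connectedComponentsWithStats(warm)
for k in range(1,n): 
    if st[k,4]>8: print(st[k],ce[k],hsv[l==k].mean(0))
cv2.imwrite("pics/mask.png",cv2.resize(warm[155:260,165:312]*255,None,fx=5,fy=5,interpolation=0))
cv2.imwrite("pics/crop.png",cv2.resize(im[155:260,165:312,::-1],None,fx=5,fy=5,interpolation=cv2.INTER_CUBIC))
```

```text
(205, 215) [ 13 171 124]
(220, 212) [ 13 168 126]
(182, 200) [ 11 214 186]
(234, 200) [112 243  83]
(205, 183) [ 12 216 178]
(210, 242) [126  11 113]
[180 179  56  64 668] [209.67215569 210.64371257] [ 10.74850299 177.22305389 130.38173653]
[268 195   8   5  32] [271.46875 197.     ] [ 12.0625  172.03125  99.96875]
[258 197   8   5  29] [261.68965517 198.79310345] [ 12.48275862 170.4137931  102.13793103]
[248 199   8   4  23] [251.86956522 200.65217391] [ 12.30434783 170.30434783  93.47826087]
[239 201   7   4  16] [242.375 202.5  ] [ 12.75   174.4375  84.8125]
[269 201   8   3  11] [272.09090909 201.90909091] [ 11.45454545 170.18181818  79.63636364]
[259 203   8   3  17] [262.47058824 203.70588235] [ 12.35294118 168.58823529  91.35294118]
[249 204   8   4  22] [252.63636364 205.54545455] [ 12.31818182 166.81818182  98.68181818]
[240 206   7   4  23] [243.         207.30434783] [ 12.26086957 171.04347826 102.43478261]
```

View pics/crop.png

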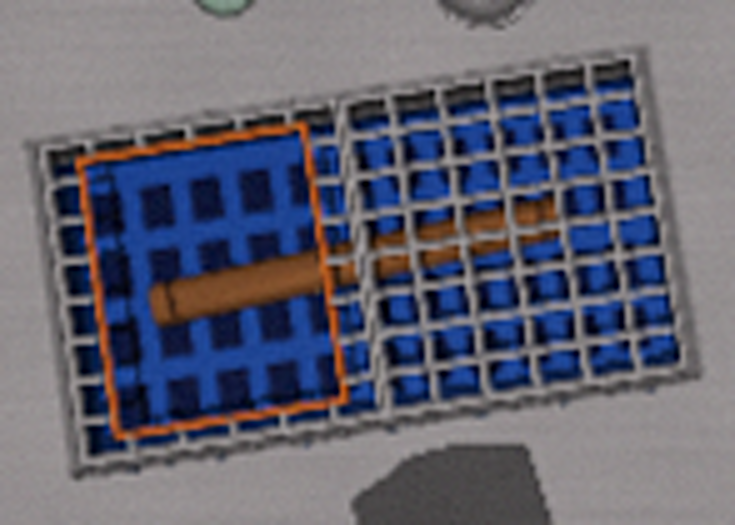

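Run:
```python
from h import *
im=cv2.imread("pics/top0.png")[:,:,::-1]; c=cam("top")
hsv=cv2.cvtColor(np.ascontiguousarray(im),cv2.COLOR_RGB2HSV)
H,S,V=[hsv[...,k].astype(int) for k in range(3)]
roi=np.zeros(im.shape[:2],bool); roi[155:260,165:312]=1
warm=(H<16)&(S>110)&roi
ed=warm&((V>150)|(S>200)); ed[200:225,190:229]=0; ed[:,240:]=0
q=np.argwhere(ed)[:,::-1].astype(float)
W=np.array([ray(c,p,.118)[:2] for p in q])
b=cv2.minAreaRect(W.astype(np.float32)); print("orange rect",b); print(cv2.boxPoints(b))
pm=warm&(S<200)&(V>60); pm[:195]=0; pm[:, :192]=0; pm[222:]=0
pm|=warm&(np.arange(512)[None]>240)&(V>60)
q=np.argwhere(pm)[:,::-1].astype(float)
P=np.array([ray(c,p,.035)[:2] for p in q])
b=cv2.minAreaRect(P.astype(np.float32)); print("pin",b); print(cv2.boxPoints(b))
l=cv2.fitLine(P.astype(np.float32),cv2.DIST_HUBER,0,.01,.01).ravel(); print(l)
s=(P-l[2:])@l[:2]; print(l[2:]+s.min()*l[:2],l[2:]+s.max()*l[:2])
```

```text
orange rect ((0.5036184191703796, 0.14018164575099945), (0.22074729204177856, 0.217094287276268), 7.866301536560059)
[[0.37942737 0.23260142]
 [0.40913934 0.01754997]
 [0.62780946 0.04776187]
 [0.5980975  0.26281333]]
pin ((0.5288140773773193, 0.05378781259059906), (0.10493065416812897, 0.3285014033317566), 23.37386131286621)
[[ 0.41549122  0.18374488]
 [ 0.5458173  -0.1177983 ]
 [ 0.64213693 -0.07616925]
 [ 0.51181084  0.22537392]]
[ 0.2203771  -0.97541475  0.51507306  0.09799924]
[0.48863632 0.21501132] [ 0.56196467 -0.10954849]
```

The enlarged crop shows the window corners at about (80,160), (305,126), (343,401) and (118,435). The pin's axis runs from about (160,305) to (556,219). My masks mixed in edge pixels, so I'll cast rays through these points instead.

Run:
```python
from h import *
c=cam("top"); f=lambda u,v:((u+.5)/5-.5+165,(v+.5)/5-.5+155)
C=np.array([ray(c,f(*p),.117)[:2] for p in[(80,160),(305,126),(343,401),(118,435)]])
w=C.mean(0); print(C.round(4),"win",w)
for i in range(4): print(np.linalg.norm(C[i]-C[(i+1)%4]))
yd=(C[0]+C[3]-C[1]-C[2])/2; yd/=np.linalg.norm(yd); print("rack y dir",yd, "yaw",np.arctan2(-yd[0],yd[1]))
# pin: left end face at z~.035 (silhouette), mid points
A=ray(c,f(153,306),.030)[:2]
im=cv2.imread("pics/top0.png"); hsv=cv2.cvtColor(im,cv2.COLOR_BGR2HSV); 
H,S,V=[hsv[...,k].astype(int) for k in range(3)]
mid=[]
for u in range(201,224):
    col=[v for v in range(198,222) if H[v,u]<17 and S[v,u]>100 and 60<V[v,u]<160]
    mid.append((u,(min(col)+max(col))/2)); 
print([len([v for v in range(198,222) if H[v,u]<17 and S[v,u]>100 and 60<V[v,u]<160]) for u in range(198,224)])
P=np.array([ray(c,m,.033)[:2] for m in mid]); l=cv2.fitLine(P.astype(np.float32),cv2.DIST_HUBER,0,.01,.01).ravel(); d=l[:2]*np.sign(l[1])
B=ray(c,f(556,219),.030)[:2]
print("A",A,"B",B,np.linalg.norm(A-B),"line d",d,l[2:],"AB dir",(A-B)/np.linalg.norm(A-B), "A off line",np.cross(d,A-l[2:]),"B off",np.cross(d,B-l[2:]))
print("A rel win along y",(A-w)@yd)
print("edge u left pin",[ (u,H[212:219,u].tolist(),V[212:219,u].tolist()) for u in range(193,200)])
for z in (0,):
  pass
s=status.get_state(); print(s["eef_pos"],s["eef_rot"])
```

```text
[[0.5962 0.2594]
 [0.6195 0.0848]
 [0.4059 0.0577]
 [0.3833 0.2294]] win [0.50125081 0.15779899]
0.1760798781647526
0.21536672854299155
0.17318758606746895
0.21498360501054703
rack y dir [-0.13143032  0.99132541] yaw 0.13181167475487018
[7, 7, 8, 8, 8, 8, 8, 8, 8, 8, 8, 9, 8, 8, 8, 8, 8, 8, 8, 8, 8, 8, 8, 8, 9, 8]
A [0.49023349 0.21594554] B [ 0.5548464  -0.11124446] 0.3335088070928343 line d [-0.1990252   0.97999436] [0.5035873  0.14563681] AB dir [-0.19373676  0.98105355] A off line -0.0009065416869205832 B off 0.0008922199627711264
A rel win along y 0.05909015802566926
edge u left pin [(193, [110, 110, 110, 110, 110, 110, 110], [152, 148, 147, 152, 145, 150, 145]), (194, [111, 113, 113, 111, 111, 111, 110], [117, 107, 107, 111, 135, 155, 151]), (195, [144, 8, 10, 8, 176, 154, 118], [63, 102, 111, 112, 99, 86, 98]), (196, [12, 12, 12, 13, 13, 13, 12], [96, 119, 121, 127, 122, 118, 107]), (197, [13, 12, 12, 12, 13, 12, 13], [93, 119, 128, 128, 123, 124, 111]), (198, [12, 10, 12, 12, 12, 13, 13], [59, 75, 83, 99, 103, 113, 111]), (199, [12, 13, 11, 11, 11, 11, 12], [96, 101, 85, 61, 62, 73, 77])]
[ 0.21024738 -0.64127684  0.23076922] [-3.14155148e+00  8.47507368e-04 -1.25399966e+00]<stdin>:18: DeprecationWarning: Arrays of 2-dimensional vectors are deprecated. Use arrays of 3-dimensional vectors instead. (deprecated in NumPy 2.0)
```

>>> drive_tool(
  series=[
    [85,0,-10,-55,0],
    [85,0,-30,-45,-0.05],
    [85,-12,-58,0,-0.1],
    [85,-12,-58,0,-0.1],
    [85,-12,-58,0,-0.1],
    [85,-12,-58,0,-0.1],
    [85,-12,-58,0,-0.1],
    [85,-12,-58,0,-0.1],
    [85,-12,-58,0,-0.1],
    [85,-12,-58,0,-0.1],
  ],
  newtons=30,
)

```text
t: 1.4
eef_pos: [0.5307, -0.2499, 0.3304]
eef_rot: [-3.137, 0.006, -0.383]
wrist_force: [1.4, 0.6, -0.0]
grip_width: 0.995
```

>>> drive_tool(
  series=[
    [85,-24,-50,0,-0.08],
    [85,-20,-52,0,-0.08],
    [85,-16,-53,0,-0.08],
    [85,-12,-54,0,-0.08],
    [85,-8,-54,0,-0.08],
    [85,-4,-55,0,-0.08],
    [85,0,-50,0,-0.08],
    [85,0,0,0,0],
  ],
)

```text
t: 2.4
eef_pos: [0.4945, 0.1457, 0.3316]
eef_rot: [-3.133, 0.003, 0.202]
wrist_force: [0.5, 0.0, 0.5]
grip_width: 0.998
```

```bash
cat > d.py <<'E'
from h import *
from scipy.spatial.transform import Rotation as Ro
def delta(T,yaw):
    s=status.get_state(); R=Ro.from_euler('xyz',s["eef_rot"]).as_matrix()
    d=R.T@(np.array(T)-s["eef_pos"])*1000
    print("pos",s["eef_pos"].round(4),"rot",s["eef_rot"].round(3),"F",s["wrist_force"].round(1),"w",s["grip_width"],"t",s["t"]); print("shift mm",d.round(1),"twist",round(s["eef_rot"][2]-yaw,3))
E
python3 - <<'E'
from d import *
p,c=snap("wrist","wrist1.png"); 
delta([.4965,.1836,.25],.197)
E
```

```text
pos [0.4948 0.1444 0.3316] rot [-3.133e+00  3.000e-03  2.000e-01] F [-0.1 -0.6 -0. ] w 0.9906622558121635 t 2.45
shift mm [  9.7 -37.4  81.8] twist 0.003
```

View pics/wrist1.png

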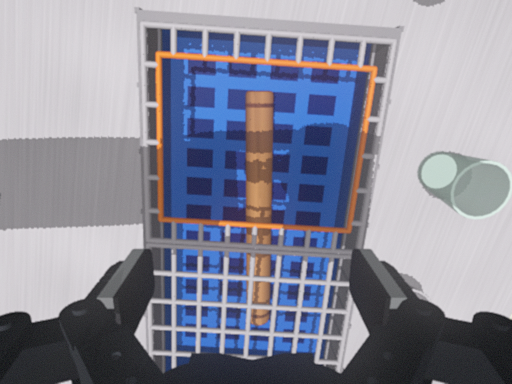

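The wrist view shows the pin end at about (260,93) and the ring at (260,103). Its axis runs from (260,95) to (261,322). I'll refine the axis from these.

Run:
```python
from d import *
c=cam("wrist"); im=cv2.imread("pics/wrist1.png"); hsv=cv2.cvtColor(im,cv2.COLOR_BGR2HSV).astype(int)
H,S,V=hsv[...,0],hsv[...,1],hsv[...,2]
pts=[]
for v in range(96,215,4):
    q=[u for u in range(235,285) if H[v,u]<18 and S[v,u]>90]
    if len(q)>15: pts.append(((min(q)+max(q))/2,v,max(q)-min(q)+1))
P=np.array([ray(c,p[:2],.034)[:2] for p in pts]); l=cv2.fitLine(P.astype(np.float32),cv2.DIST_HUBER,0,.01,.01).ravel(); d=l[:2]*np.sign(l[1])
print(pts[0],pts[-1],"dir",d,"pt",l[2:])
top=[v for v in range(80,110) if H[v,260]<18 and S[v,260]>90][0]; print(top)
for z in(.03,.048): print(ray(c,(260,top),z))
A=ray(c,(260,top),.04)[:2]; B=ray(c,(261,325),.033)[:2]; print("B",B,np.linalg.norm(A-B))
C=np.array([ray(c,p,.117)[:2] for p in[(157,54),(376,68),(350,232),(159,220)]]);print(C.round(3),C.mean(0))
g=l[2:]+d*((A-l[2:])@d-.033); print("A",A,"grip",g, "yaw",np.arctan2(-d[0],d[1])) 
delta([g[0],g[1],.12],np.arctan2(-d[0],d[1]))
```

```text
(259.5, 96, 26) (258.0, 212, 25) dir [-0.19716348  0.98037064] pt [0.5019772  0.15316066]
92
[0.49066576 0.21446053 0.03      ]
[0.49024484 0.21455801 0.048     ]
B [ 0.5639919  -0.12550099] 0.3478817798184881
[[0.381 0.23 ]
 [0.597 0.261]
 [0.622 0.084]
 [0.405 0.055]] [0.50139057 0.1574187 ]
A [0.49043191 0.21451469] grip [0.49617547 0.18200904] yaw 0.19846377
pos [0.4948 0.1444 0.3316] rot [-3.133e+00  3.000e-03  2.000e-01] F [-0.1 -0.6 -0. ] w 0.9906622558121635 t 2.45
shift mm [  9.5 -34.8 211.8] twist 0.002
```

>>> drive_tool(
  series=[
    [85,9,-35,20,0],
    [85,0,0,40,0],
    [85,0,0,40,0],
    [85,0,0,30,0],
    [85,0,0,0,0],
  ],
)

```text
t: 3.08
eef_pos: [0.4974, 0.1776, 0.1983]
eef_rot: [-3.135, 0.003, 0.191]
wrist_force: [0.9, -1.2, 1.2]
grip_width: 0.997
```

Run:
```python
from d import *
delta([.4962,.182,.019],.198)
```

```text
pos [0.4974 0.1776 0.1983] rot [-3.135e+00  3.000e-03  1.910e-01] F [ 0.9 -1.2  1.2] w 0.9970848732568587 t 3.075
shift mm [ 1.000e-01 -3.300e+00  1.794e+02] twist -0.007
```

>>> drive_tool(
  series=[
    [85,0,-4,40,0],
    [85,0,0,40,0],
    [85,0,0,30,0],
    [85,0,0,20,0],
    [85,0,0,0,0],
  ],
)

```text
t: 3.7
eef_pos: [0.5009, 0.1802, 0.0731]
eef_rot: [-3.134, -0.006, 0.185]
wrist_force: [-0.9, 0.7, -0.3]
grip_width: 0.996
```

Run:
```python
from d import *
delta([.4962,.182,.019],.198)
snap("scene","s2.png")
im=cv2.imread("pics/s2.png")[80:250,180:370]; cv2.imwrite("pics/s2c.png",cv2.resize(im,None,fx=3.5,fy=3.5,interpolation=cv2.INTER_CUBIC))
```

```text
pos [0.5009 0.1802 0.0731] rot [-3.134 -0.006  0.185] F [-0.9  0.7 -0.3] w 0.9957925182533244 t 3.7
shift mm [-4.6 -2.3 54.1] twist -0.013
```

View pics/s2c.png

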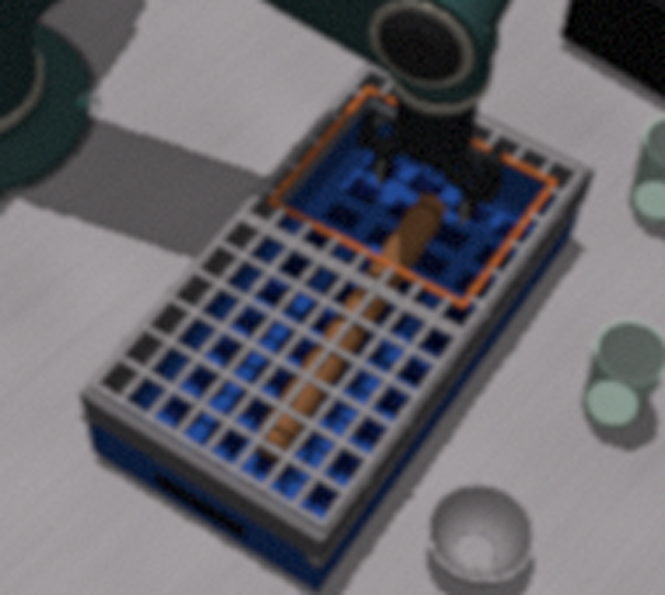

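The fingers straddle the pin inside the window without touching anything. I'll go on down.

>>> drive_tool(
  series=[
    [85,-5,-2,15,0.013],
    [85,0,0,15,0],
    [85,0,0,12,0],
    [85,0,0,0,0],
  ],
)

```text
t: 4.25
eef_pos: [0.4971, 0.1821, 0.0317]
eef_rot: [-3.134, -0.011, 0.171]
wrist_force: [0.6, 0.4, -0.4]
grip_width: 0.993
```

Run:
```python
from d import *
delta([.4962,.182,.019],.198)
```

```text
pos [0.4971 0.1821 0.0317] rot [-3.134 -0.011  0.171] F [ 0.6  0.4 -0.4] w 0.992806170549146 t 4.25
shift mm [-1.1  0.1 12.7] twist -0.027
```

>>> drive_tool(
  series=[
    [85,-1,0,12,-0.027],
    [85,0,0,2,0],
    [60,0,0,0,0],
    [30,0,0,0,0],
    [20,0,0,0,0],
    [20,0,0,0,0],
    [20,0,0,0,0],
    [20,0,0,0,0],
  ],
  newtons=30,
)

```text
t: 5.25
eef_pos: [0.4967, 0.1823, 0.0177]
eef_rot: [-3.134, -0.012, 0.2]
wrist_force: [0.9, -0.7, 0.2]
grip_width: 0.407
```

Run:
```python
from d import *
delta([.4962,.182,.019],.198)
```

```text
pos [0.4967 0.1823 0.0177] rot [-3.134 -0.012  0.2  ] F [ 0.9 -0.7  0.2] w 0.4070936974169049 t 5.25
shift mm [-0.6  0.1 -1.3] twist 0.002
```

>>> drive_tool(
  series=[
    [20,0,0,-12,0],
    [20,0,0,-16,0],
    [20,0,0,-16,0],
    [20,0,0,-10,0],
    [20,0,0,0,0],
  ],
)

```text
t: 5.88
eef_pos: [0.4965, 0.1819, 0.0767]
eef_rot: [-3.133, -0.014, 0.2]
wrist_force: [0.1, 0.2, -2.0]
grip_width: 0.409
```

Run:
```python
from d import *
delta([.4962,.182,.07],.198)
snap("wrist","w3.png")
snap("scene","s3.png")
im=cv2.imread("pics/s3.png")[80:250,180:370]; a=cv2.resize(im,(420,376),interpolation=cv2.INTER_CUBIC)
w=cv2.resize(cv2.imread("pics/w3.png"),(376,376)); cv2.imwrite("pics/s3c.png",np.hstack([a,w]))
```

```text
pos [0.4965 0.1819 0.0767] rot [-3.133 -0.014  0.2  ] F [ 0.1  0.2 -2. ] w 0.4088241333868258 t 5.875
shift mm [-0.3 -0.1  6.7] twist 0.002
```

View pics/s3c.png

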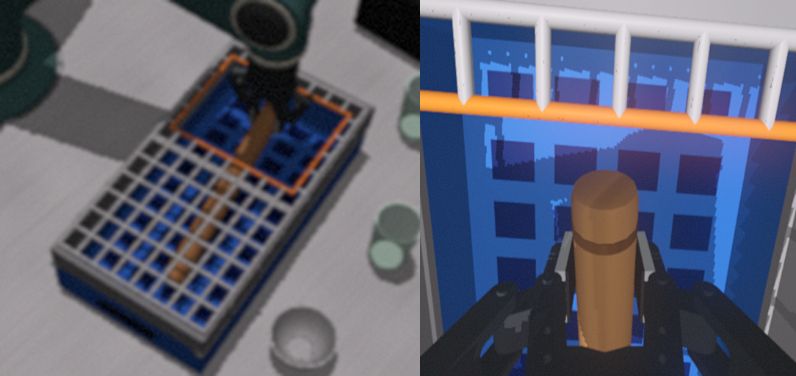

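The pin is held with its near end rising (right panel), and the far end still rests on the floor. Now I'll lift and draw it outward together.

>>> drive_tool(
  series=[
    [20,0,-7,-15,0],
    [20,0,-8,-15,0],
    [20,0,-10,-15,0],
    [20,0,-12,-15,0],
    [20,0,-12,-15,0],
    [20,0,-8,-12,0],
    [20,0,0,0,0],
  ],
)

```text
t: 6.85
eef_pos: [0.4826, 0.2415, 0.1695]
eef_rot: [-3.133, -0.012, 0.201]
wrist_force: [0.5, -0.7, -3.5]
grip_width: 0.409
```

```bash
cat > look.py <<'E'
import sys
from d import *
n=sys.argv[1]
delta([.4962,.182,.07],.198)
snap("wrist","w%s.png"%n)
snap("scene","s%s.png"%n)
im=cv2.imread("pics/s%s.png"%n)[60:250,180:370]; a=cv2.resize(im,(420,420),interpolation=cv2.INTER_CUBIC)
w=cv2.resize(cv2.imread("pics/w%s.png"%n),(376,420)); cv2.imwrite("pics/s%sc.png"%n,np.hstack([a,w]))
E
python3 look.py 4
```

```text
pos [0.4826 0.2415 0.1695] rot [-3.133 -0.012  0.201] F [ 0.5 -0.7 -3.5] w 0.4087879498629012 t 6.85
shift mm [ 0.2 61.9 98.9] twist 0.003
```

View pics/s4c.png

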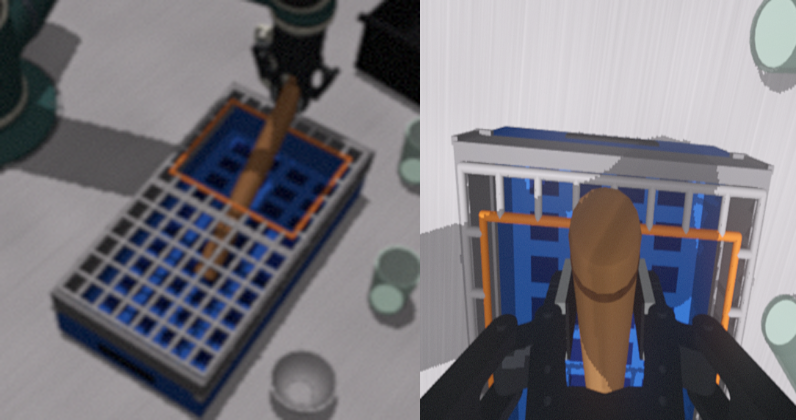

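>>> drive_tool(
  series=[
    [20,0,0,-15,0],
    [20,0,0,-15,0],
    [20,0,0,-15,0],
    [20,0,0,-12,0],
    [20,0,0,0,0],
  ],
)

```text
t: 7.58
eef_pos: [0.4821, 0.2392, 0.229]
eef_rot: [-3.134, -0.01, 0.199]
wrist_force: [-0.9, 0.1, -3.0]
grip_width: 0.407
```

```bash
python3 look.py 5
```

```text
pos [0.4821 0.2392 0.229 ] rot [-3.134 -0.01   0.199] F [-0.9  0.1 -3. ] w 0.40674101824652575 t 7.575
shift mm [  0.9  60.1 158.5] twist 0.001
```

View pics/s5c.png

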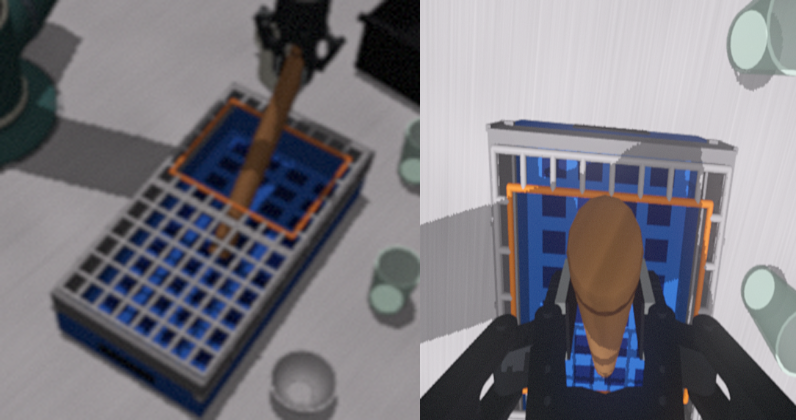

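```bash
cat > tilt.py <<'E'
import sys
from d import *
# pixel in crop -> B point in vertical plane through the grip along the pin heading
u,v=float(sys.argv[1])*190/420+180,float(sys.argv[2])*190/420+60
c=cam("scene"); K,R,t=c; o=-R.T@t; D=R.T@np.linalg.inv(K)@np.array([u,v,1.])
s=status.get_state(); p=s["eef_pos"]; d=np.array([-.197,.98,0]); nrm=np.array([.98,.197,0])
k=((p-o)@nrm)/(D@nrm); B=o+k*D; g=p+[0,0,.012]
print("B",B.round(3),"along",((B-g)@d).round(3),"dz",(B-g)[2].round(3),"len",np.linalg.norm(B-g).round(3),"tilt",np.degrees(np.arctan2(g[2]-B[2],-(B-g)@d)).round(1),"B from window inner edge",((B-[.5013,.1577,0])@np.array([-.1314,.9913,0])+.085).round(3))
E
python3 tilt.py 225 250
```

```text
B [ 0.516  0.067 -0.007] along -0.176 dz -0.246 len 0.303 tilt 54.5 B from window inner edge -0.007
```

>>> drive_tool(
  series=[
    [20,0,6,-12,0],
    [20,0,8,-12,0],
    [20,0,8,-12,0],
    [20,0,8,-10,0],
    [20,0,0,0,0],
  ],
)

```text
t: 8.3
eef_pos: [0.4877, 0.2067, 0.2763]
eef_rot: [-3.134, -0.008, 0.199]
wrist_force: [0.0, 0.8, -4.3]
grip_width: 0.408
```

```bash
python3 look.py 6
```

```text
pos [0.4877 0.2067 0.2763] rot [-3.134 -0.008  0.199] F [ 0.   0.8 -4.3] w 0.40771148225424514 t 8.3
shift mm [  1.8  27.4 206.1] twist 0.001
```

View pics/s6c.png

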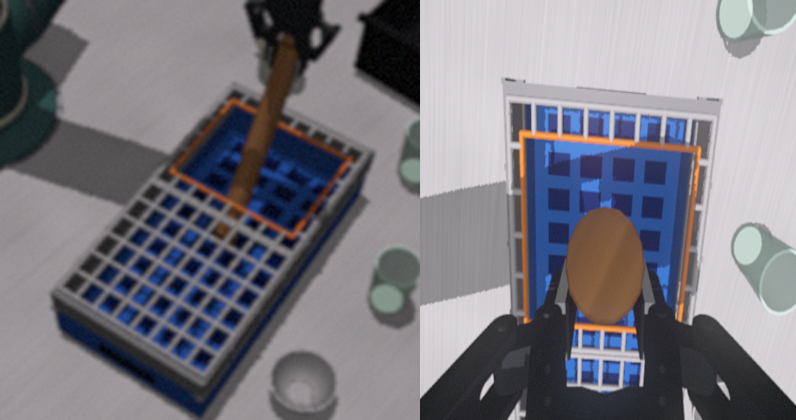

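>>> drive_tool(
  series=[
    [20,0,-6,-6,0],
    [20,0,0,-8,0],
    [20,0,6,-6,0],
    [20,0,8,-6,0],
    [20,0,0,0,0],
  ],
)

```text
t: 9.02
eef_pos: [0.4887, 0.199, 0.3024]
eef_rot: [-3.134, -0.006, 0.201]
wrist_force: [0.2, 0.8, -3.4]
grip_width: 0.405
```

```bash
python3 look.py 7
```

```text
pos [0.4887 0.199  0.3024] rot [-3.134 -0.006  0.201] F [ 0.2  0.8 -3.4] w 0.40531303694867465 t 9.025
shift mm [  2.7  19.8 232.2] twist 0.003
```

View pics/s7c.png

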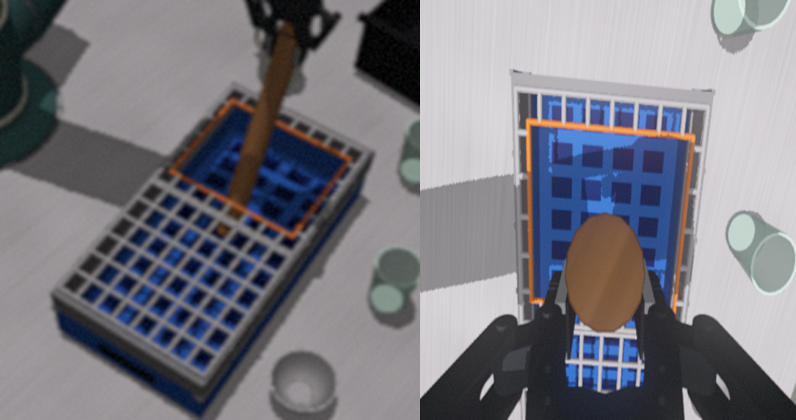

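```bash
python3 tilt.py 224 231; python3 tilt.py 224 225;python3 tilt.py 230 225
```

```text
B [0.517 0.059 0.056] along -0.143 dz -0.257 len 0.295 tilt 60.9 B from window inner edge -0.015
B [0.517 0.057 0.075] along -0.145 dz -0.239 len 0.28 tilt 58.7 B from window inner edge -0.017
B [0.513 0.079 0.047] along -0.123 dz -0.266 len 0.293 tilt 65.2 B from window inner edge 0.005
```

The pin stays tilted about 60–65° in the grip, with its lower end near the inner window edge. I'll shift outward 35 mm, then go straight up.

>>> drive_tool(
  series=[
    [20,0,-12,-4,0],
    [20,0,-12,-4,0],
    [20,0,-12,-4,0],
    [20,0,-6,0,0],
    [20,0,0,0,0],
  ],
)

```text
t: 9.75
eef_pos: [0.4791, 0.2443, 0.3145]
eef_rot: [-3.134, -0.004, 0.202]
wrist_force: [0.6, -0.8, -2.5]
grip_width: 0.407
```

```bash
python3 look.py 8
```

```text
pos [0.4791 0.2443 0.3145] rot [-3.134 -0.004  0.202] F [ 0.6 -0.8 -2.5] w 0.4072439285954314 t 9.75
shift mm [  3.2  66.2 244. ] twist 0.004
```

View pics/s8c.png

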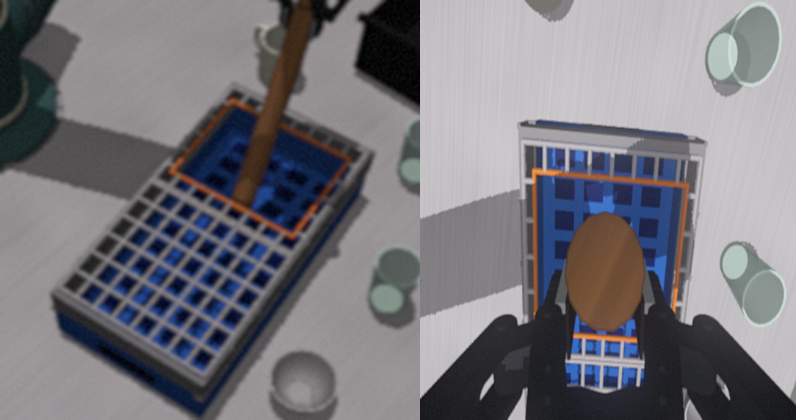

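The pin's lower end is now inside the window opening, at about (245,200) in the left panel. I'll lift straight up.

>>> drive_tool(
  series=[
    [20,0,0,-15,0],
    [20,0,0,-20,0],
    [20,0,0,-20,0],
    [20,0,0,-20,0],
    [20,0,0,-20,0],
    [20,0,0,-20,0],
    [20,0,0,-20,0],
    [20,0,0,-20,0],
    [20,0,0,-15,0],
    [20,0,0,0,0],
  ],
)

```text
t: 11.1
eef_pos: [0.4778, 0.2393, 0.5045]
eef_rot: [-3.133, -0.015, 0.198]
wrist_force: [-0.6, 0.6, -2.7]
grip_width: 0.414
```

```bash
python3 look.py 9
python3 - <<'E'
from h import *
snap("top","t9.png"); print(status.get_state()["joint_positions"].round(2))
E
```

```text
pos [0.4778 0.2393 0.5045] rot [-3.133 -0.015  0.198] F [-0.6  0.6 -2.7] w 0.41388160203996166 t 11.1
shift mm [2.00e-01 6.37e+01 4.34e+02] twist -0.0
[ 0.41 -0.14  1.26  0.01  2.01  0.22]
```

View pics/s9.png

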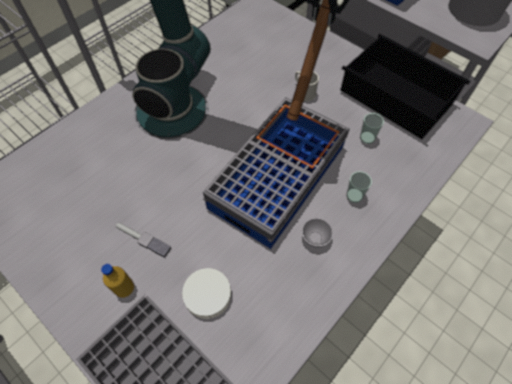

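View pics/t9.png

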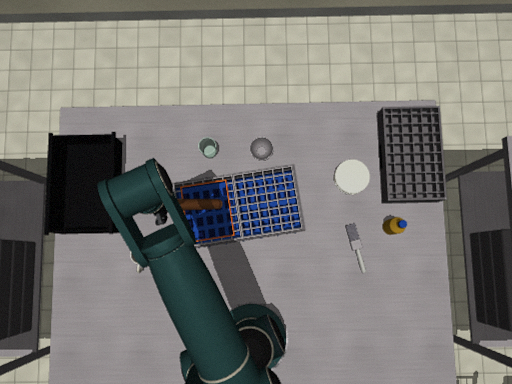

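```bash
python3 - <<'E'
from d import *
P=lambda c:c[0]@np.c_[c[1],c[2]]
a,b=cam("scene"),cam("top")
for s,t in (((296,116),(221,204)),((294,118),(222,203.5)),((297,112),(219,204))):
    X=cv2.triangulatePoints(P(a),P(b),np.array(s,float).reshape(2,1),np.array(t,float).reshape(2,1)).ravel(); X=X[:3]/X[3]; print(X.round(3),np.abs(proj(a,X)-s),np.abs(proj(b,X)-t))
g=status.get_state()["eef_pos"]+[0,0,.012]; print(np.linalg.norm(X-g))
E
for i in 1; do python3 tilt.py 256 122; done
```

```text
[0.514 0.096 0.269] [3.84932028 0.40301406] [2.01954546 2.07646506]
[0.514 0.092 0.264] [2.88833869 0.3223351 ] [1.52479569 1.53945617]
[0.512 0.102 0.281] [3.76369218 0.39517004] [1.97486413 2.03703339]
0.2730013774182199
B [0.498 0.138 0.228] along -0.104 dz -0.286 len 0.305 tilt 70.1 B from window inner edge 0.065
```

>>> drive_tool(
  series=[
    [20,0,0,0,0],
    [20,0,0,0,0],
    [20,0,0,0,0],
    [20,0,0,0,0],
    [20,0,0,0,0],
    [20,0,0,0,0],
  ],
)

```text
t: 12.0
eef_pos: [0.4778, 0.2394, 0.5006]
eef_rot: [-3.134, -0.01, 0.198]
wrist_force: [-0.3, 0.2, -3.5]
grip_width: 0.412
```

```bash
python3 look.py 10
python3 - <<'E'
from h import *
a=cv2.imread("pics/s9.png").astype(int);b=cv2.imread("pics/s10.png").astype(int); z=cv2.imread("pics/scene0.png").astype(int)
print("moved px",(np.abs(a-b).max(2)>40).sum())
for n,(u,v) in dict(tumA=(358,187),tumB=(371,128),bowl=(317,233),plates=(207,292),mug=(308,87),brush=(148,240),soap=(118,282)).items():
    w=np.abs(z-b).max(2)[v-18:v+18,u-18:u+18]; print(n,(w>50).sum())
print(np.abs(status.get_state()["joint_velocities"]).max())
E
```

```text
pos [0.4778 0.2394 0.5006] rot [-3.134 -0.01   0.198] F [-0.3  0.2 -3.5] w 0.41206163704309934 t 12.0
shift mm [  2.4  63.3 430.2] twist -0.0
moved px 0
tumA 0
tumB 0
bowl 0
plates 0
mug 316
brush 49
soap 27
0.001969947463071592
```

View pics/s10c.png

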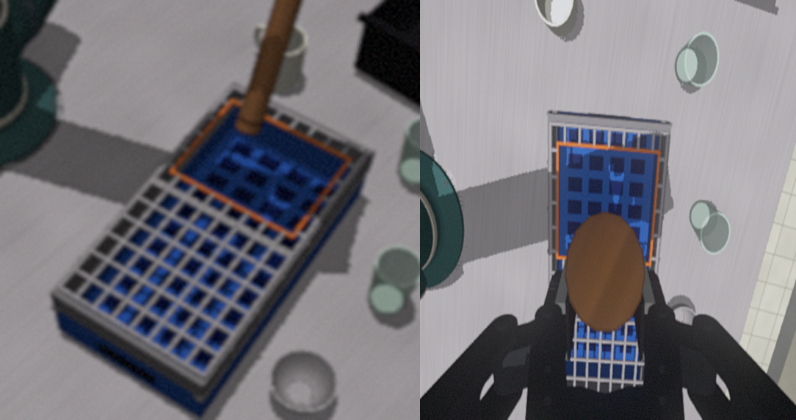

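The pin is held still with its whole length above the grid. The mug differences come from the pin passing in front of it in the picture, and the brush and soap differences from the arm's shadow at the start. I'm handing in.

```bash
python3 -c "
from cell import r
print(r.close_job())"
```

```text
the job is handed in; nothing more can be done
None
```

I drew the pin out through the window on the +y half and handed the job in at about 12 s of the 42 s allowed. The arm was holding the pin still above the grid; the hand-in gave no verdict.

I gripped the pin about 33 mm from its +y end at 30 N and lifted until it tilted, with the far end still under the closed half. I then drew it outward, shifted 35 mm more when the lower end came close to the inner window edge, and lifted it straight up.

**Last checks:**
- **Hold:** the fingers stayed closed on the pin at about 35 mm, with about 3 N of weight on the wrist. No pixel changed noticeably between pictures about 0.9 s apart.
- **Height:** the lower end is at least 0.2 m above the table, even if the pin hung straight down. My two estimates of that end disagreed (about 0.23 m from one view, 0.26–0.28 m from two), with up to 4 px of error in the two-view fit. Both are well above the required 0.155 m.
- **Bystanders:** both tumblers, the bowl and the plates showed no change from the start. The mug, brush and soap areas did change. I put that down to the pin passing in front of the mug and to the arm's starting shadow near the other two, since all three still appear where they were.

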